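# Open the overlapping doors of the conditioning cabinet and draw out its tray

### The arm

A 6-joint arm with a two-finger parallel gripper is mounted at the origin on a cart in front of the work surface, level with it; the furniture and walls round the work are solid. World frame = base frame: x ahead of the robot, y to its left, z up, the work surface at z = 0. Lengths are in m, angles in degrees, forces in N, time in s.
With the tool pointing down it reaches from about 0.35 to 0.875 m from the base axis. Payload 4.2 kg.
Tool frame: the origin (TCP) lies between the finger pads; the fingertips stand 17 mm ahead of it and the grasp point (between the pads) lies 2 mm behind it; z points along the fingers, y is the line along which they close (so a half turn about z gives the same grasp; the last joint's range is limited). The gripper opens to 87 mm and grips with 3 to 60 N. Pads are 19 mm wide; open, the fingers measure 117 mm over their backs; the gripper's body (75 mm by 190 mm) begins 51 mm behind the grasp point.
Start: joints at [80.936, 22.042, 0.453, 0, -68.411, -14.817], TCP at [0.253, 0.571, 0.24] pointing down, gripper open.
Joint ranges: [-179.83, 179.83], [-69.29, 118.12], [-61.27, 80.66], [-181.25, 117.63], [-171.15, -9.14], [-177.46, 177.46]. Speed limits (degrees/s): [159.86, 159.86, 180, 180, 180, 180].

### API

Orientations are given as a 3x3 rotation matrix whose columns are the frame's x, y, z axes.
In Python, from station import sense, capture, r, masks_of gives the robot as it stands.
- The arm moves only by the tool apply_moves, never from a script. Its argument "steps" is a list that holds one entry, the list of rows, each a list of 7 numbers: the opening, from 0 (shut) to 1 (fully open), then the shift along the tool's x, y, z in mm, then the turn, a rotation vector about the tool's x, y, z in rad. A call has 1 to 12 rows; each row shifts and turns the commanded pose from where the row before left it, along the tool's axes as they then stand; what a row does not reach is not made up. A row lasts 1/8 s, in which the tool goes at most 62.5 mm and 10.7 degrees, less where a joint would pass 70% of its speed; a pose out of reach is approached as far as the arm can. A call with a gripper value outside its range is refused whole. The fingers move at their own pace and stop on an object; the grip force is fixed at half the most. Time passes only in rows, so rows that do not move let the fingers close. It gives the time, the measured TCP pose, the force and the opening at its end, in the units of the state.
- sense(): the state, without advancing time (a new reading comes with each control period).
- capture(name): name is "side" or "top" or "wrist"; returns a dict with "color" (420x560x3 uint8, red, green, blue), "vfov" (degrees; the focal length in pixels is half the picture's height over the tangent of half this angle, whatever the lens; pixels are square), "cx", "cy" (the principal point, pixels), "dist" ([k1, k2, p1, p2, k3] as OpenCV has them; the pictures are not rectified), "T" (4x4, takes a point from camera to world coordinates). Camera axes: x right, y down, z forward; pixel columns grow to the right and rows downward; lengths in m; the calibration is good to about 2 mm. A picture is of the moment at which its call begins. There is no depth.
- r.finish_job(): hands the job in, once; it reports no verdict.
Trained networks look in a picture, given as the dict that the camera call returned (one of the last four; its "shot" number tells which), for a name from the list of things; names that differ only in an ending like _2 or _b are one class to them, and where a whole thing is asked for, a point or a joint stands for the part that bears it (a point fixed in the world has none). Each returns a list of dicts, best first, with "confidence" (0 to 1); they miss things now and then, are a little off and sometimes report something else, mostly with a low value. They report only what shows in the picture. A call takes as long as a camera call.
- masks_of(picture, thing): "pixels" (420x560 bool, what is visible of it) and "box" ([left, top, width, height] in pixels, round what is visible of it).
The state is a dict: "time_s": time; "joints": joint angles; "joint_velocities": joint speeds; "effort": joint torques, N m; "tcp_pos": TCP position; "ee_rot": TCP orientation; "wrist_force": force on the tool from outside, world axes, zero at the start; "moment": the same for the moment, N m; "gripper_width": opening from 0.0 (shut) to 1.0 (fully open).
Only numpy, scipy, OpenCV 4.12 (cv2) and the standard library are available. Lean on these libraries where they do the work, as an engineer would, in place of code of your own. Each camera call takes 0.05 s, during which the arm holds its last target. There are 200 camera calls.

### The job

Bring out the tray of test plates from the small two-door conditioning cabinet. Press down the latch lever on the right-hand door and swing that door open first, then swing open the left-hand door whose edge it overlapped, both until they stand square to the cabinet's front or further, and then pull the tray by its front bar all the way out to its stop. Both plates must stay lying flat on the tray, and the timer on the roof and the other things on the bench must be left where they are.

Things in the scene. Friction and masses are not known exactly. Their poses are not given: they have to be found in the camera images.
- cabinet: Fixed steel cabinet, carcass 320 wide (y), 130 deep (x), 170 high (roof top). Origin: centre of its underside on the bench; x to its back, so its opening at x=-65 faces the robot. Two box-shaped windowed doors, 155 wide, 50 deep, z=12 to 170; front faces at x=-115 when shut. A steel strip on the right door's free edge overlaps the left door by 11. Open doors reach 95 beyond each side.
- door_right (a joint): Right-hand door (-y side), hinged on the upright outer edge of the opening: 0 = shut, grows as it swings out towards the robot, 1.57 = square to the front, stop at 1.8 rad. Light friction (0.1 Nm), stays where it is left. Held shut by the latch until the lever is pressed down.
- door_left (a joint): Left-hand door (+y side), hinged on its outer edge; same values, friction and stop. No latch of its own: the right door's strip holds it until that door is open, and a spring ball catch under the roof that gives way at about 9 N of pull at its bar.
- door_right_hinge (a point): Point on the upright hinge axis of the right-hand door, at cabinet x = -65, y = -160, z = 85.
- door_left_hinge (a point): Point on the upright hinge axis of the left-hand door, at cabinet x = -65, y = +160, z = 85.
- door_right_pull (a point): On the right door's pull, an upright round bar 10 thick: axis 122 from the hinge axis along the door, 40 in front of its face (35 clear behind it), from z=80 to 163; this point is on the axis at z=140. Its stand-offs are at z=87 and 106: above z=112 the space behind is open from the top, so fingers put down there can hook it, or pinch it from both sides. Turns with the door.
- door_left_pull (a point): The same point on the left door's like pull bar, mirrored: 122 from the left hinge axis, 40 in front of the face, z=140.
- latch (a joint): Latch lever on the right door: 0 = latched (lever points to the hinge side, 20 degrees above level); grows as its end is pressed down; tongue clear of its keeper above about 0.75 rad; stop at 0.95 rad (34 degrees below level). Stays where it is left (0.1 Nm, some 3 N at the end).
- lever_end (a point): On the latch lever's axis, 40 from its spindle, 8 short of its end. The lever is a round bar 11 thick, lying 28 in front of the door's face; spindle 66 from the right hinge axis along the door, at z=136. Pressed straight down at this point the lever goes to its stop. Turns with lever and door.
- tray (a joint): Sliding tray inside the cabinet: 0 = in, grows as it comes out towards the robot, stop at 0.090 m. Some 1.5 N of friction. The doors block it until both stand open.
- tray_pull (a point): Middle of the tray's front bar, level, round, 7 thick, 110 long across the cabinet, at z=136, with an arm back to the tray at each end. With the tray in, its axis is 41 in front of the opening (inside the shut doors): fingers can go down from above into the free gap of 37 between bar and roof edge, which is clear to z=100 and below. Moves with the tray.
- tray_floor (a point): Centre of the tray's flat upper surface, at z = 95; axes as the cabinet's. The surface is 265 (y) by 104 (x) with upright edges 11 high or more all round. Moves with the tray.
- plate_square: Loose ground steel test plate, 50 x 50 x 10, lying on the tray; origin at the centre of its underside.
- plate_long: Loose ground steel test plate with two holes, 50 x 80 x 6, lying on the tray; origin at the centre of its underside.
- timer: Loose hand-held timer, 128 x 58 x 18, lying on the rear half of the cabinet's roof; origin at the centre of its underside.
- tin: Bystander: loose aluminium sample tin with lid, 69 across, 44 high, on the bench right of the cabinet; origin centre of underside.
- tin_b: Bystander: a second tin like it, further back.
- spanner: Bystander: loose combination spanner, 186 long, lying on the bench at the right; origin under its middle.
- marker: Bystander: loose felt marker, 128 long, lying on the bench left of the cabinet; origin under its middle.

How it is judged (in metres and radians):
On the way, in this order (a step that is already met when the one before it is completed fails the run):
1. the right-hand door is swung at least 0.8 rad open (value of joint door_right above 0.8 rad), for 0.1 s.
2. the left-hand door is swung at least 1.2 rad open (value of joint door_left above 1.2 rad), for 0.1 s.
3. the tray is drawn out past 80 mm (value of joint tray above 0.08 m), for 0.2 s.
At the end, for the whole second after the job is handed in: Both doors stand open by at least 1.35 rad, the tray is out by more than 80 of its 90 mm and at rest, and both plates lie flat on the tray's surface, at rest (value of joint each of door_right, door_left above 1.35 rad and value of joint tray above 0.08 m and velocity of joint tray between -0.02 and 0.02 m/s and z of plate_square in the frame of tray_floor between -0.006 and 0.012 m and angle between each of plate_square, plate_long's own z axis and vertical below 0.15 rad and linear speed of each of plate_square, plate_long below 0.02 m/s and z of plate_long in the frame of tray_floor between -0.006 and 0.012 m); the robot touches nothing.
It fails at once if a test plate is tipped or leaves the tray (height (world z) of any of plate_square, plate_long below 0.085 m or height (world z) of any of plate_square, plate_long above 0.115 m).
It fails at once if the timer on the roof is shifted by more than 20 mm (distance of timer from where it was at the start of the episode above 0.02 m).
It fails at once if a bystander on the bench is shifted by more than 20 mm (distance of any of tin, tin_b, spanner, marker from where it was at the start of the episode above 0.02 m).
It also fails if it takes over 64 s, if anything falls off the work surface, if the arm or the gripper's body presses on something with over 40 N, if the wrist force passes 120 N, or if a joint passes its speed limit or range.

## Working session

There is one attempt and no reset: what is moved stays moved. The work goes in short steps, Python scripts to look and compute and a tool call to move; the robot and the scene stay as the last step left them, time stands still between calls to the robot, and variables do not carry over. Pictures are saved under pics/ and viewed, on a budget of 10 in all, crops included, one or two more only if the job needs it, and the job is handed in when it is done.

Besides the shell and the picture viewer there is one more tool, called after "Request:" by a JSON object that holds its "method" and its "body", one argument or row to a line. apply_moves: Moves the arm, as the interface text tells. Its arguments: {"type":"object","properties":{"steps":{"type":"array","items":{"type":"array","items":{"type":"array","items":{"type":"number"}}}}},"required":["steps"]}

```bash
mkdir -p pics; ls
python3 - <<'E'
from station import sense, capture, r, masks_of
import cv2,numpy as np
s=sense();print(s)
for n in ("top","side"):
    p=capture(n);cv2.imwrite(f"pics/{n}0.png",p["color"][:,:,::-1]);print(n,p["vfov"],p["cx"],p["cy"],p["dist"],np.round(p["T"],4).tolist())
    for t in ("cabinet","door_right_pull","door_left_pull","lever_end","timer","tin","spanner","marker","tray_pull"):
        for m in masks_of(p,t)[:2]:
            ys,xs=np.nonzero(m["pixels"]);print(t,round(m["confidence"],2),m["box"],xs.mean().round(1),ys.mean().round(1))
E
```

```text
pics
{'time_s': 0.0, 'joints': array([ 8.09380048e+01,  2.20901754e+01,  3.78947602e-01, -2.95007650e-02,
       -6.84112348e+01, -1.48148609e+01]), 'joint_velocities': array([-0.07281801,  0.06296406,  0.03029667, -0.03800678,  0.04050278,
        0.00919111]), 'effort': array([ 2.89435493e-04, -3.90663528e+01,  1.87400991e+01,  4.21966195e+00,
        1.09401683e-02, -1.93837759e-04]), 'tcp_pos': array([0.25274811, 0.57098593, 0.23845873]), 'ee_rot': array([[ 9.14340659e-01, -4.04945062e-01, -8.09425563e-04],
       [-4.04945862e-01, -9.14338398e-01, -2.03524390e-03],
       [ 8.40730967e-05,  2.18867979e-03, -9.99997601e-01]]), 'wrist_force': array([-0.27201916,  0.12181085, -0.08820095]), 'moment': array([ 0.04693763, -0.00047945,  0.02098611]), 'gripper_width': 1.0019775886882958}
top 49.61892649263532 283.89066262139266 207.56700222719107 [0.04349654 0.         0.         0.         0.        ] [[0.0104, -0.9976, 0.0688, 0.4669], [-0.9999, -0.0096, 0.012, -0.0325], [-0.0113, -0.0689, -0.9976, 1.5054], [0.0, 0.0, 0.0, 1.0]]
cabinet 0.74 [318.1, 219.4, 16.2, 14.1] 324.2 227.4
cab
[... 450 characters left out ...]
    0.          0.          0.        ] [[0.9618, -0.1722, 0.2129, 0.1954], [-0.2738, -0.5911, 0.7587, -1.3877], [-0.0048, -0.788, -0.6156, 1.236], [0.0, 0.0, 0.0, 1.0]]
cabinet 0.62 [263.8, 185.6, 72.4, 94.7] 298.4 235.3
door_right_pull 0.72 [261.7, 217.7, 30.8, 60.2] 281.8 245.6
door_right_pull 0.71 [267.6, 238.4, 7.7, 7.6] 270.2 240.8
door_left_pull 0.71 [259.9, 194.3, 26.2, 33.0] 277.3 205.6
lever_end 0.52 [263.4, 193.8, 26.5, 36.5] 277.8 206.0
timer 0.69 [309.5, 206.7, 16.8, 22.8] 317.6 216.3
tin 0.97 [326.0, 290.4, 24.2, 20.8] 337.2 300.4
tin 0.65 [304.2, 317.0, 23.8, 22.9] 314.3 327.2
spanner 0.56 [249.7, 328.4, 46.6, 35.8] 270.6 344.1
marker 0.39 [223.7, 178.9, 5.7, 18.3] 226.1 188.2
```

Run:
```python
import cv2,numpy as np
a=cv2.imread("pics/top0.png")[125:275,220:360];b=cv2.imread("pics/side0.png")[170:320,215:355]
f=lambda i:cv2.resize(i,None,fx=4,fy=4,interpolation=cv2.INTER_CUBIC)
cv2.imwrite("pics/m0.png",cv2.resize(a,(560,600),interpolation=cv2.INTER_CUBIC))
cv2.imwrite("pics/m1.png",f(b))
```

```text
(no output)
```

View pics/m0.png

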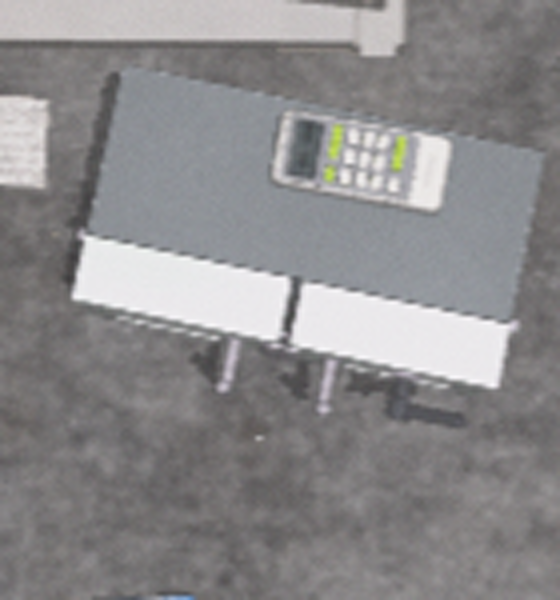

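View pics/m1.png

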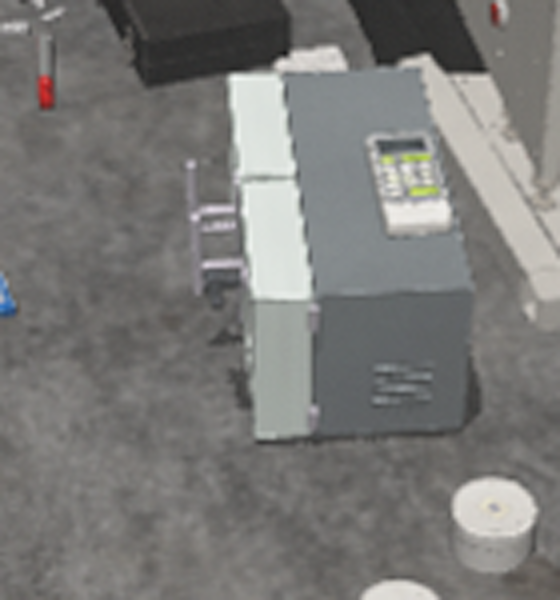

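```bash
cat > h.py <<'E'
import cv2,numpy as np
from scipy.optimize import least_squares
def cam(p):
    f=p["color"].shape[0]/2/np.tan(np.radians(p["vfov"])/2)
    K=np.array([[f,0,p["cx"]],[0,f,p["cy"]],[0,0,1]]);T=np.array(p["T"]);R=T[:3,:3].T
    return K,np.array(p["dist"],float),cv2.Rodrigues(R)[0],-R@T[:3,3]
def proj(p,P):
    K,d,rv,t=cam(p);return cv2.projectPoints(np.array(P,float).reshape(-1,1,3),rv,t,K,d)[0][:,0]
def onz(p,uv,z):
    K,d,_,_=cam(p);T=np.array(p["T"]);q=cv2.undistortPoints(np.array(uv,float).reshape(-1,1,2),K,d)[:,0]
    D=np.c_[q,np.ones(len(q))]@T[:3,:3].T;o=T[:3,3];return o+D*((z-o[2])/D[:,2])[:,None]
def c2w(pose,P):
    x,y,a=pose;P=np.array(P,float).reshape(-1,3);c,s=np.cos(a),np.sin(a)
    return np.c_[x+c*P[:,0]-s*P[:,1],y+s*P[:,0]+c*P[:,1],P[:,2]]
E
python3 - <<'E'
from h import *
from station import capture
top=capture("top");side=capture("side")
C=[[65,160],[65,-160],[-65,160],[-65,-160],[-115,158],[-115,-158]]
C=np.array([[a/1e3,b/1e3,.17] for a,b in C])
ut=np.array([[118,70],[543,152],[85,236],[515,322],[73,298],[498,387]])/4+[220,125]
us=np.array([[420,68],[470,292],[284,73],[312,297],[230,75],[250,300]])/4+[215,170]
for nm,w in(("top",(1,0)),("side",(0,1)),("both",(1,1))):
    f=lambda q:np.r_[w[0]*(proj(top,c2w(q,C))-ut).ravel(),w[1]*(proj(side,c2w(q,C))-us).ravel()]
    s=least_squares(f,[.55,0,-.2]);print(nm,s.x.round(4),s.fun.round(1))
q=s.x
def door(side,th,along,off,z): # door-frame point
    sg=-1 if side=="r" else 1
    # shut: from hinge (-65,sg*160) along -sg*y, off in front = -x ; opening rotates toward -x
    u=np.array([-np.sin(th),-sg*np.cos(th)]);n=np.array([-np.cos(th),sg*np.sin(th)])
    return np.r_[np.array([-.065,sg*.16])+along*u+off*n,z]
P={"rpull":door("r",0,.122,.09,.14),"lpull":door("l",0,.122,.09,.14),"spindle":door("r",0,.066,.078,.136),
"leverend":door("r",0,.066-.04*np.cos(np.radians(20)),.078,.136+.04*np.sin(np.radians(20))),"tray":[-.106,0,.136]}
for k,v in P.items():print(k,c2w(q,v).round(4))
for th in(.8,1.2,1.57,1.75):print(th,[c2w(q,door(d,th,.122,.09,.14)).round(3).tolist()[0] for d in "rl"])
for nm,px,z in(("tin",[414.6,209.5],.044),("tinb",[388.6,176.4],.044),("spanner",[413,254],0),("marker",[154,241],.01)):print(nm,onz(top,px,z).round(3))
E
```

```text
top [ 0.661  -0.0593 -0.1883] [ 0.7 -0.9  0.4 -0.6  0.1  0.2 -1.  -0.1  0.3  1.3 -0.6  0.2 -0.  -0.
  0.  -0.  -0.  -0.   0.  -0.  -0.   0.   0.  -0. ]
side [ 0.6628 -0.0642 -0.2137] [ 0.  -0.   0.   0.   0.  -0.  -0.   0.   0.  -0.  -0.   0.   0.6 -0.1
  0.4 -0.3 -0.3  0.  -0.2  0.2 -0.2  0.4 -0.3 -0.2]
both [ 0.6619 -0.0607 -0.1978] [ 1.5 -1.7  0.9 -0.3  0.5 -0.6 -0.8  0.1  0.6  0.5 -0.6  0.3 -0.7 -0.7
  0.5 -1.2 -1.4 -0.3  0.  -0.2 -1.3  0.2 -0.  -0.5]
rpull [[ 0.5024 -0.0675  0.14  ]]
lpull [[0.5174 0.007  0.14  ]]
spindle [[ 0.5032 -0.1247  0.136 ]]
leverend [[ 0.4958 -0.1616  0.1497]]
tray [[ 0.5579 -0.0398  0.136 ]]
0.8 [[0.423, -0.155, 0.14], [0.478, 0.118, 0.14]]
1.2 [[0.415, -0.215, 0.14], [0.494, 0.177, 0.14]]
1.57 [[0.429, -0.269, 0.14], [0.528, 0.221, 0.14]]
1.75 [[0.443, -0.292, 0.14], [0.549, 0.238, 0.14]]
tin [[ 0.565 -0.434  0.044]]
tinb [[ 0.672 -0.351  0.044]]
spanner [[ 0.422 -0.439  0.   ]]
marker [[0.456 0.411 0.01 ]]
```

Request:
{"method": "apply_moves", "body": {
  "steps": [
    [[0,0,0,0,0,0,0.18],[0,0,0,0,0,0,0.18],[0,0,0,0,0,0,0.18],[0,0,0,0,0,0,0.18],[0,0,0,0,0,0,0.18],[0,0,0,0,0,0,0.18],[0,0,0,0,0,0,0.18],[0,0,0,0,0,0,0.18],[0,0,0,0,0,0,0.18],[0,0,0,0,0,0,0.18],[0,0,0,0,0,0,0.18],[0,0,0,0,0,0,0.18]]
  ]
}}

```text
time_s: 2.6
tcp_pos: [0.253, 0.5715, 0.2395]
ee_rot: [[-0.848, -0.53, -0.0], [-0.53, 0.848, -0.0], [0.0, -0.0, -1.0]]
wrist_force: [-0.5, -0.3, -0.1]
gripper_width: 0.006
```

Request:
{"method": "apply_moves", "body": {
  "steps": [
    [[0,0,0,0,0,0,0.18],[0,0,0,0,0,0,0.18],[0,0,0,0,0,0,0.18],[0,0,0,0,0,0,0.18],[0,0,0,0,0,0,0.043],[0,-27,-47,0,0,0,0],[0,-27,-47,0,0,0,0],[0,-27,-47,0,0,0,0],[0,-27,-47,0,0,0,0],[0,-27,-47,0,0,0,0],[0,-27,-47,0,0,0,0],[0,-27,-47,0,0,0,0]]
  ]
}}

```text
time_s: 4.1
tcp_pos: [0.4035, 0.2101, 0.2339]
ee_rot: [[-0.986, 0.167, -0.026], [0.167, 0.986, 0.006], [0.026, 0.002, -1.0]]
wrist_force: [0.1, 0.5, -0.1]
gripper_width: 0.008
```

Request:
{"method": "apply_moves", "body": {
  "steps": [
    [[0,-27,-47,0,0,0,0],[0,-27,-47,0,0,0,0],[0,-27,-47,0,0,0,0],[0,-27,-47,0,0,0,0],[0,-27,-47,0,0,0,0],[0,-27,-47,0,0,0,0],[0,-27,-47,0,0,0,0],[0,0,0,0,0,0,0]]
  ]
}}

```text
time_s: 5.1
tcp_pos: [0.5353, -0.1472, 0.2273]
ee_rot: [[-0.985, 0.172, -0.027], [0.172, 0.985, 0.005], [0.028, 0.001, -1.0]]
wrist_force: [-0.0, 0.0, -0.2]
gripper_width: 0.008
```

```bash
cat >> h.py <<'E'
from scipy.spatial.transform import Rotation as Ro
POSE=[.6619,-.0607,-.1978]
def door(side,th,along,off,z):
    sg=-1 if side=="r" else 1
    u=np.array([-np.sin(th),-sg*np.cos(th)]);n=np.array([-np.cos(th),sg*np.sin(th)])
    return np.r_[np.array([-.065,sg*.16])+along*u+off*n,z]
def plan(s,target,phi):
    "turn then shift (mm, tool axes after the turn); phi = yaw of tool y, deg, tool down"
    R=np.array(s["ee_rot"]);a=np.radians(phi);y=np.array([np.cos(a),np.sin(a),0]);z=np.array([0,0,-1.])
    G=np.c_[np.cross(y,z),y,z];rv=Ro.from_matrix(R.T@G).as_rotvec()
    return rv.round(3),(G.T@(np.array(target)-s["tcp_pos"])*1000).round(1)
E
python3 - <<'E'
from h import *
from station import *
s=sense();print(plan(s,[.4958,-.1616,.2],78.6), s["joints"].round(1))
p=capture("wrist");cv2.imwrite("pics/w0.png",p["color"][:,:,::-1])
L=c2w(POSE,[door("r",0,.066-.04*np.cos(np.radians(20)),.078,.1497),door("r",0,.066,.078,.136),door("r",0,.122,.09,.163),door("l",0,.122,.09,.163),door("r",0,0,.05,.17),door("r",0,.155,.05,.17)])
print(proj(p,L).round(0).tolist())
for t in("lever_end","door_right_pull","latch"):
  for m in masks_of(p,t)[:2]:print(t,m["confidence"],m["box"])
E
```

```text
(array([ 0.   , -0.028,  0.026]), array([ 35.8, -21.9,  27.3])) [   1.2   16.6   -9.4   -0.4  -65.6 -100.9]
[[244.0, 180.0], [302.0, 178.0], [400.0, 167.0], [522.0, 171.0], [193.0, 231.0], [451.0, 236.0]]
lever_end 0.62 [224.3, 166.4, 95.8, 54.8]
door_right_pull 0.74 [197.3, 147.1, 289.0, 143.6]
latch 0.88 [225.3, 168.9, 95.6, 56.7]
latch 0.61 [0.0, 71.4, 49.6, 56.7]
```

View pics/w0.png

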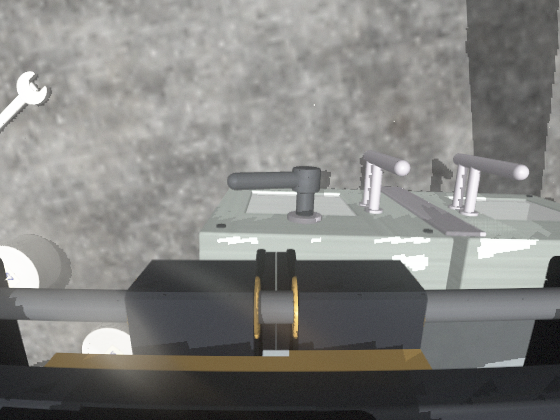

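Request:
{"method": "apply_moves", "body": {
  "steps": [
    [[0,0,0,0,0,-0.028,0.026],[0,36,-22,0,0,0,0],[0,0,0,30,0,0,0],[0,0,0,15,0,0,0],[0,0,0,10,0,0,0],[0,0,0,10,0,0,0],[0,0,0,10,0,0,0],[0,0,0,8,0,0,0],[0,0,0,6,0,0,0],[0,0,0,0,0,0,0]]
  ]
}}

```text
time_s: 6.55
tcp_pos: [0.4958, -0.1583, 0.1387]
ee_rot: [[-0.982, 0.191, 0.002], [0.191, 0.982, 0.001], [-0.002, 0.001, -1.0]]
wrist_force: [1.0, -0.9, 0.6]
gripper_width: 0.008
```

Request:
{"method": "apply_moves", "body": {
  "steps": [
    [[0,0,0,3,0,0,0],[0,0,0,0,0,0,0]]
  ]
}}

```text
time_s: 6.8
tcp_pos: [0.4961, -0.1584, 0.1375]
ee_rot: [[-0.982, 0.191, 0.003], [0.191, 0.982, 0.0], [-0.003, 0.001, -1.0]]
wrist_force: [-1.0, 1.2, 8.8]
gripper_width: 0.005
```

Run:
```python
from h import *
from station import *
s=sense();print(s["wrist_force"])
p=capture("wrist");cv2.imwrite("pics/w1.png",p["color"][:,:,::-1])
```

```text
[-0.98820815  1.15664618  8.83047013]
```

View pics/w1.png

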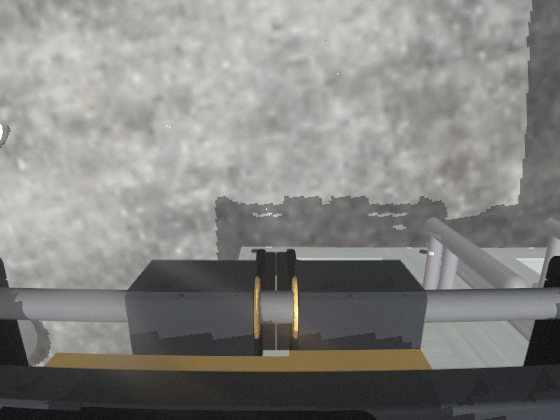

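Request:
{"method": "apply_moves", "body": {
  "steps": [
    [[0,0,0,-30,0,0,0],[0,0,0,-28,0,0,0],[0.4,6,45,0,0,0,0],[0.4,6,45,0,0,0,0],[0.4,0,0,0,0,0,0],[0.4,0,0,0,0,0,0]]
  ]
}}

```text
time_s: 7.6
tcp_pos: [0.5, -0.0678, 0.1935]
ee_rot: [[-0.982, 0.191, -0.0], [0.191, 0.982, 0.001], [0.001, 0.001, -1.0]]
wrist_force: [-0.5, -0.3, -0.2]
gripper_width: 0.355
```

Run:
```python
from h import *
from station import *
s=sense();print(s["tcp_pos"],s["gripper_width"],plan(s,[.5024,-.0675,.137],78.6))
p=capture("wrist");cv2.imwrite("pics/w2.png",p["color"][:,:,::-1])
print(proj(p,c2w(POSE,[door("r",0,.122,.09,z) for z in(.163,.112)])))
```

```text
[ 0.50003606 -0.06780249  0.19347337] 0.35472090166979253 (array([ 0.001, -0.001,  0.007]), array([-2.3,  0.8, 56.5]))
[[279.16334596 264.82697343]
 [278.40596347 233.180218  ]]
```

View pics/w2.png

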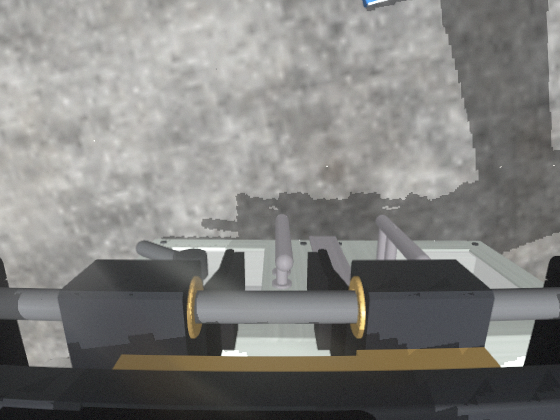

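Request:
{"method": "apply_moves", "body": {
  "steps": [
    [[0.4,-2,2,20,0,0,0],[0.4,0,0,18,0,0,0],[0.4,0,0,18,0,0,0],[0,0,0,0,0,0,0],[0,0,0,0,0,0,0],[0,0,0,0,0,0,0],[0,0,0,0,0,0,0]]
  ]
}}

```text
time_s: 8.52
tcp_pos: [0.5026, -0.0648, 0.1388]
ee_rot: [[-0.981, 0.192, 0.001], [0.192, 0.981, 0.003], [-0.001, 0.003, -1.0]]
wrist_force: [-3.2, 8.3, 3.9]
gripper_width: 0.104
```

Request:
{"method": "apply_moves", "body": {
  "steps": [
    [[0,14,-11.6,0,0,0,-0.12],[0,14,-11.6,0,0,0,-0.12],[0,14,-11.6,0,0,0,-0.12],[0,0,0,0,0,0,0]]
  ]
}}

```text
time_s: 9.02
tcp_pos: [0.4577, -0.0979, 0.1388]
ee_rot: [[-0.986, -0.165, 0.0], [-0.165, 0.986, 0.001], [-0.0, 0.001, -1.0]]
wrist_force: [-4.0, 4.2, 5.4]
gripper_width: 0.101
```

Run:
```python
from h import *
from station import *
s=sense();print(s["joints"].round(0),c2w(POSE,[door("r",t,.122,.09,.14) for t in(.3,.36,.84)]).round(4))
```

```text
[  8.  13. -29.  -0. -48. -88.] [[ 0.4647 -0.0926  0.14  ]
 [ 0.4582 -0.0989  0.14  ]
 [ 0.4216 -0.161   0.14  ]]
```

Request:
{"method": "apply_moves", "body": {
  "steps": [
    [[0,14,-11.6,0,0,0,-0.12],[0,14,-11.6,0,0,0,-0.12],[0,14,-11.6,0,0,0,-0.12],[0,14,-11.6,0,0,0,-0.12],[0,14,-11.6,0,0,0,-0.12],[0,14,-11.6,0,0,0,-0.12],[0,0,0,0,0,0,0]]
  ]
}}

```text
time_s: 9.9
tcp_pos: [0.4168, -0.1966, 0.1387]
ee_rot: [[-0.634, -0.773, 0.002], [-0.773, 0.634, -0.0], [-0.001, -0.002, -1.0]]
wrist_force: [-1.3, -0.2, 5.8]
gripper_width: 0.105
```

Request:
{"method": "apply_moves", "body": {
  "steps": [
    [[0,14,-11.6,0,0,0,-0.12],[0,14,-11.6,0,0,0,-0.12],[0,14,-11.6,0,0,0,-0.12],[0,14,-11.6,0,0,0,-0.12],[0,14,-11.6,0,0,0,-0.12],[0,0,0,0,0,0,0]]
  ]
}}

```text
time_s: 10.65
tcp_pos: [0.4405, -0.2832, 0.1388]
ee_rot: [[-0.087, -0.996, 0.005], [-0.996, 0.087, -0.001], [0.001, -0.005, -1.0]]
wrist_force: [2.8, 1.3, 5.4]
gripper_width: 0.107
```

Run:
```python
from h import *
from station import *
s=sense();print(s["joints"].round(0),c2w(POSE,[door("r",t,.122,.09,.14) for t in(1.55,1.68)]).round(4))
```

```text
[-15.  18. -22.  -0. -50.  10.] [[ 0.4281 -0.2662  0.14  ]
 [ 0.4372 -0.2837  0.14  ]]
```

Request:
{"method": "apply_moves", "body": {
  "steps": [
    [[0.4,0,0,0,0,0,0],[0.4,0,0,0,0,0,0],[0.4,0,0,-30,0,0,0],[0.4,0,0,-30,0,0,0],[0.4,0,0,-5,0,0,-0.16],[0.4,0,0,0,0,0,-0.16],[0.4,0,0,0,0,0,-0.16],[0.4,0,0,0,0,0,-0.16],[0.4,0,0,0,0,0,-0.16],[0.4,0,0,0,0,0,-0.16],[0.4,0,0,0,0,0,-0.16],[0.4,0,0,0,0,0,-0.16]]
  ]
}}

```text
time_s: 12.15
tcp_pos: [0.4372, -0.2818, 0.2022]
ee_rot: [[0.932, -0.362, -0.001], [-0.362, -0.932, 0.002], [-0.001, -0.001, -1.0]]
wrist_force: [-0.4, -0.1, -0.3]
gripper_width: 0.399
```

Run:
```python
from h import *
from station import *
s=sense();print(s["joints"].round(0),s["tcp_pos"].round(4),plan(s,[.5174,.007,.2],-101.4))
p=capture("top");cv2.imwrite("pics/t1.png",cv2.resize(p["color"][125:275,220:360,::-1],None,fx=4,fy=4))
print(capture("wrist")["T"])
```

```text
[-15.  14. -17.  -0. -59.  84.] [ 0.4372 -0.2818  0.2022] (array([-0.001,  0.001, -0.171]), array([  21.5, -299. ,    2.2]))
[[-0.35891223 -0.89724169 -0.25717574  0.50684915]
 [-0.93337065  0.34469036  0.10003892 -0.31001657]
 [-0.00111309  0.27594548 -0.96117264  0.34635038]
 [ 0.          0.          0.          1.        ]]
```

View pics/t1.png

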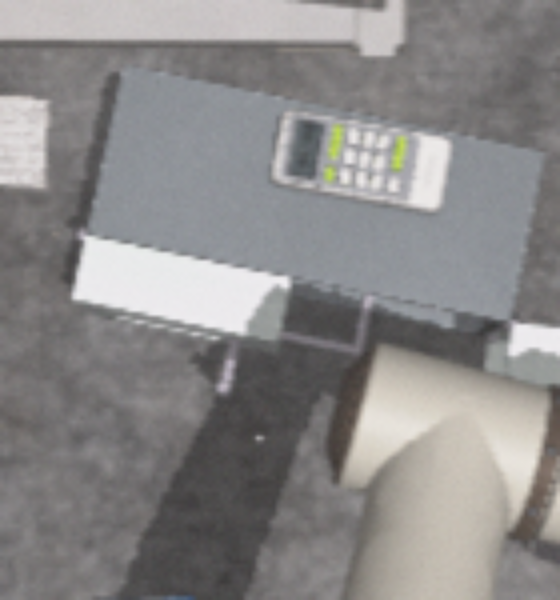

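Request:
{"method": "apply_moves", "body": {
  "steps": [
    [[0.4,0,0,0,0,0,-0.171],[0.4,4,-50,0,0,0,0],[0.4,4,-50,0,0,0,0],[0.4,4,-50,0,0,0,0],[0.4,4,-50,0,0,0,0],[0.4,3,-50,0,0,0,0],[0.4,3,-51,0,0,0,0],[0.4,0,0,0,0,0,0]]
  ]
}}

```text
time_s: 13.25
tcp_pos: [0.5206, 0.0107, 0.2027]
ee_rot: [[0.98, -0.201, 0.001], [-0.201, -0.98, 0.001], [0.001, -0.001, -1.0]]
wrist_force: [-0.4, -0.6, -0.1]
gripper_width: 0.4
```

Run:
```python
from h import *
from station import *
s=sense();print(s["joints"].round(0),s["tcp_pos"].round(4),plan(s,[.518,.0095,.138],-101.4))
p=capture("wrist");cv2.imwrite("pics/w3.png",p["color"][:,:,::-1])
print(proj(p,c2w(POSE,[door("l",0,.122,.09,z) for z in(.163,.112)])))
```

```text
[ 19.  14. -17.  -0. -59.  59.] [0.5206 0.0107 0.2027] (array([-0.001, -0.001, -0.003]), array([-2.4,  1.7, 64.7]))
[[281.44781125 256.14424221]
 [280.33876196 227.34225565]]
```

View pics/w3.png

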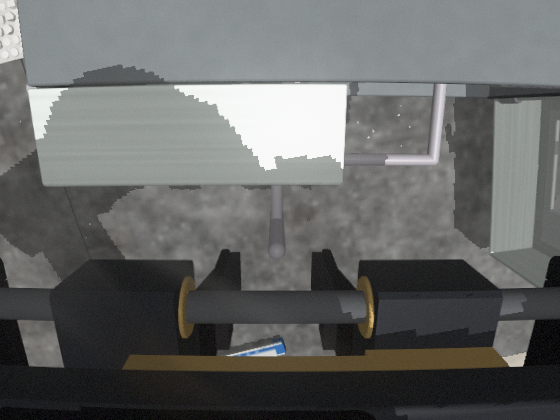

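Request:
{"method": "apply_moves", "body": {
  "steps": [
    [[0.4,2,0,24,0,0,0],[0.4,0,0,20,0,0,0],[0.4,0,0,20,0,0,0],[0,0,0,0,0,0,0],[0,0,0,0,0,0,0],[0,0,0,0,0,0,0],[0,0,0,0,0,0,0]]
  ]
}}

```text
time_s: 14.18
tcp_pos: [0.5235, 0.0095, 0.1401]
ee_rot: [[0.979, -0.202, 0.005], [-0.203, -0.979, 0.005], [0.004, -0.005, -1.0]]
wrist_force: [-0.5, 8.0, 0.0]
gripper_width: 0.103
```

Gripped (9 mm bar). Swing the left door.

Request:
{"method": "apply_moves", "body": {
  "steps": [
    [[0,-14,-11.6,0,0,0,0.12],[0,-14,-11.6,0,0,0,0.12],[0,-14,-11.6,0,0,0,0.12],[0,0,0,0,0,0,0]]
  ]
}}

```text
time_s: 14.68
tcp_pos: [0.4943, 0.0546, 0.1401]
ee_rot: [[0.847, -0.532, 0.004], [-0.532, -0.847, 0.002], [0.002, -0.003, -1.0]]
wrist_force: [0.0, 1.2, 0.6]
gripper_width: 0.103
```

Run:
```python
from h import *
print(c2w(POSE,[door("l",t,.122,.09,.14) for t in(.3,.36,1.68)]).round(4))
```

```text
[[0.4923 0.0447 0.14  ]
 [0.4887 0.0531 0.14  ]
 [0.5405 0.2316 0.14  ]]
```

Request:
{"method": "apply_moves", "body": {
  "steps": [
    [[0,-14,-11.6,0,0,0,0.12],[0,-14,-11.6,0,0,0,0.12],[0,-14,-11.6,0,0,0,0.12],[0,-14,-11.6,0,0,0,0.12],[0,-14,-11.6,0,0,0,0.12],[0,-14,-11.6,0,0,0,0.12],[0,0,0,0,0,0,0]]
  ]
}}

```text
time_s: 15.55
tcp_pos: [0.4913, 0.1612, 0.1401]
ee_rot: [[0.285, -0.959, -0.001], [-0.959, -0.285, 0.001], [-0.001, 0.0, -1.0]]
wrist_force: [-6.1, 3.0, 6.1]
gripper_width: 0.106
```

Request:
{"method": "apply_moves", "body": {
  "steps": [
    [[0,-14,-11.6,0,0,0,0.12],[0,-14,-11.6,0,0,0,0.12],[0,-14,-11.6,0,0,0,0.12],[0,-14,-11.6,0,0,0,0.12],[0,-14,-11.6,0,0,0,0.12],[0,0,0,0,0,0,0]]
  ]
}}

```text
time_s: 16.3
tcp_pos: [0.5469, 0.2345, 0.1401]
ee_rot: [[-0.306, -0.952, 0.003], [-0.952, 0.306, 0.004], [-0.005, -0.001, -1.0]]
wrist_force: [-5.2, 6.2, 3.3]
gripper_width: 0.108
```

Request:
{"method": "apply_moves", "body": {
  "steps": [
    [[0.36,0,0,0,0,0,0],[0.36,0,0,0,0,0,0],[0.36,0,0,-30,0,0,0],[0.36,0,0,-35,0,0,0],[0.36,0,0,0,0,0,-0.114],[0.36,53,-13,0,0,0,0],[0.36,53,-13,0,0,0,0],[0.36,53,-13,0,0,0,0],[0.36,53,-13,0,0,0,0],[0.36,55,-13,0,0,0,0],[0.36,0,0,0,0,0,0]]
  ]
}}

```text
time_s: 17.68
tcp_pos: [0.5563, -0.0466, 0.2041]
ee_rot: [[-0.202, -0.979, 0.0], [-0.979, 0.202, -0.0], [0.0, -0.0, -1.0]]
wrist_force: [0.1, 0.0, 0.6]
gripper_width: 0.364
```

Run:
```python
from h import *
from station import *
s=sense();print(s["joints"].round(0),s["tcp_pos"].round(4),s["gripper_width"],plan(s,[.558,-.04,.144],168.7))
p=capture("wrist");cv2.imwrite("pics/w4.png",p["color"][:,:,::-1]);print(p["vfov"])
print(proj(p,c2w(POSE,[[-.106,y,.136] for y in(-.055,0,.055)]+[[-.065,y,.17] for y in(-.05,.05)])).round(0).tolist())
for t in("tray_pull","plate_square","plate_long"):
  for m in masks_of(p,t)[:1]:print(t,m["confidence"],m["box"])
```

```text
[ 12.  17. -12.   0. -61. -24.] [ 0.5563 -0.0466  0.2041] 0.3638613541750886 (array([-0.   , -0.   , -0.007]), array([-6.8, -0.4, 60.1]))
60.6621509433282
[[274.0, 161.0], [274.0, 248.0], [275.0, 323.0], [192.0, 180.0], [205.0, 349.0]]
tray_pull 0.98 [183.0, 29.6, 95.0, 301.4]
plate_square 0.69 [185.6, 33.4, 90.2, 301.0]
```

View pics/w4.png

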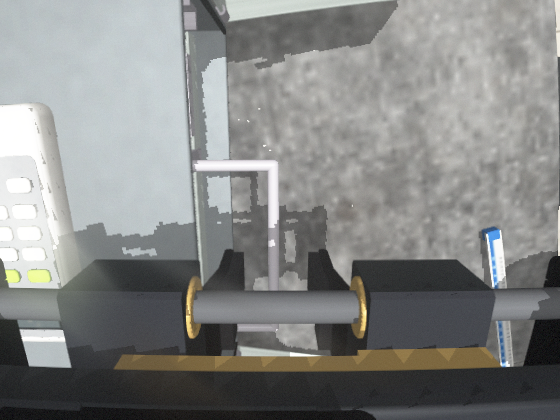

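Request:
{"method": "apply_moves", "body": {
  "steps": [
    [[0.36,-5,-1,20,0,0,0],[0.36,0,0,20,0,0,0],[0.36,0,0,20,0,0,0],[0,0,0,0,0,0,0],[0,0,0,0,0,0,0],[0,0,0,0,0,0,0],[0,0,0,0,0,0,0]]
  ]
}}

```text
time_s: 18.75
tcp_pos: [0.5597, -0.0375, 0.1452]
ee_rot: [[-0.197, -0.98, 0.004], [-0.98, 0.197, 0.001], [-0.002, -0.003, -1.0]]
wrist_force: [-0.1, 1.7, 1.3]
gripper_width: 0.071
```

Request:
{"method": "apply_moves", "body": {
  "steps": [
    [[0,0,3,0,0,0,0],[0,0,6,0,0,0,0],[0,0,9,0,0,0,0],[0,0,10,0,0,0,0],[0,0,10,0,0,0,0],[0,0,10,0,0,0,0],[0,0,10,0,0,0,0],[0,0,10,0,0,0,0],[0,0,8,0,0,0,0],[0,0,6,0,0,0,0],[0,0,4,0,0,0,0],[0,0,0,0,0,0,0]]
  ]
}}

```text
time_s: 20.25
tcp_pos: [0.4745, -0.0203, 0.1451]
ee_rot: [[-0.197, -0.98, 0.003], [-0.98, 0.197, 0.001], [-0.002, -0.003, -1.0]]
wrist_force: [0.1, 4.2, 8.4]
gripper_width: 0.07
```

Request:
{"method": "apply_moves", "body": {
  "steps": [
    [[0,0,2,0,0,0,0],[0,0,1,0,0,0,0],[0,0,1,0,0,0,0],[0,0,0,0,0,0,0]]
  ]
}}

```text
time_s: 20.75
tcp_pos: [0.4718, -0.0198, 0.1451]
ee_rot: [[-0.196, -0.981, 0.005], [-0.981, 0.196, 0.001], [-0.002, -0.005, -1.0]]
wrist_force: [3.3, 1.5, 5.8]
gripper_width: 0.069
```

Request:
{"method": "apply_moves", "body": {
  "steps": [
    [[0.36,0,-1,0,0,0,0],[0.36,0,0,0,0,0,0],[0.36,0,0,0,0,0,0],[0.36,0,0,-30,0,0,0],[0.36,0,0,-40,0,0,0],[0.36,0,0,-40,0,0,0],[0.36,0,40,-30,0,0,0],[0.36,0,30,-20,0,0,0],[0.36,0,0,0,0,0,0]]
  ]
}}

```text
time_s: 21.88
tcp_pos: [0.4017, -0.0066, 0.3054]
ee_rot: [[-0.196, -0.981, 0.004], [-0.981, 0.196, 0.002], [-0.003, -0.004, -1.0]]
wrist_force: [0.6, 0.2, 0.3]
gripper_width: 0.357
```

Run:
```python
from h import *
from station import *
s=sense();print(s["tcp_pos"].round(3),s["wrist_force"].round(1))
a=capture("top");b=capture("side")
for p in(a,b):
  for t in("plate_square","plate_long","timer"):
    for m in masks_of(p,t)[:1]:print(t,m["confidence"],m["box"])
  print("bar",proj(p,c2w(POSE,[[-.196,-.055,.136],[-.196,.055,.136]])).round(0).tolist())
f=lambda i:cv2.resize(np.ascontiguousarray(i[:,:,::-1]),None,fx=2.4,fy=2.4,interpolation=cv2.INTER_CUBIC)
cv2.imwrite("pics/end.png",np.hstack([f(a["color"][110:280,210:375]),f(b["color"][165:335,205:370])]))
```

```text
[ 0.402 -0.007  0.305] [0.6 0.2 0.3]
plate_square 0.56 [259.1, 187.4, 17.7, 22.9]
plate_long 0.78 [296.9, 193.5, 24.7, 21.1]
timer 0.67 [290.3, 153.3, 44.2, 25.9]
bar [[304.0, 242.0], [268.0, 234.0]]
plate_square 0.71 [273.0, 211.5, 11.1, 12.0]
plate_long 0.54 [276.6, 234.0, 19.4, 13.4]
timer 0.83 [307.7, 205.7, 19.9, 23.2]
bar [[252.0, 234.0], [251.0, 214.0]]
```

View pics/end.png

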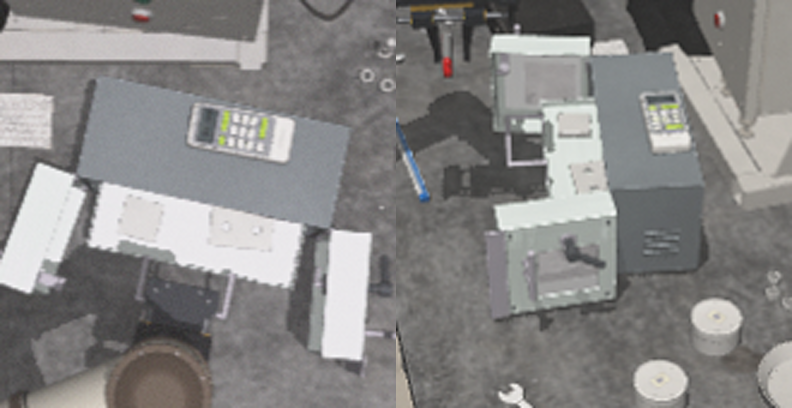

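```bash
python3 -c "
from station import r
print(r.finish_job())"
```

```text
the job is handed in; nothing more can be done
None
```

The job is done and handed in at about 22 s, well inside the 64 s limit; the hand-in reports no verdict.

- **What I did:** I pressed the latch lever to its stop, where I felt about 9 N. I then swung the right door open, followed by the left, pinching each by its pull bar. Last, I pinched the tray's bar, drew it out about 90 mm to its stop, let go and backed the arm clear.
- **Last checks:** The gripper path puts each door at about 1.7 rad, and the final top and side pictures show both past square. The tray is out, with both plates lying flat on it. The timer and both tins look untouched, though I judged this by eye. The wrist force was about zero after release.
- **What disagreed or went unchecked:**
    - The top and side camera fits of the cabinet's yaw differed by about 0.025 rad, and the bars were up to 6 mm from where I predicted; the grasps had room for this.
    - I did not measure the door and tray joints directly, and I did not measure the spanner or marker again at the end.

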